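# Make up a gate kit and press it onto the tally plate

## Task

Make up a gate kit in the wooden caddy: drop every roller catch lying on the bench into a pocket of its own, lying down in it, and put the tee hinge and the gate latch in the caddy's long bay. When everything is in, carry the caddy by its upright grip to the sprung tally plate, press it down until the plate is at the very bottom of its travel, hold it there a moment, then let go and leave the caddy standing level and centred on the plate with the whole kit still in it. Leave the screwdriver and the combination square alone.

Things in the scene. Friction and masses are not known exactly. Their poses are not given: they have to be found in the camera images.
- caddy: Loose wooden caddy, 0.24-0.36 kg empty, 176 (x) by 208 (y, -109 to +99) mm outside; origin on its underside, below the grip. Floor 6 mm, walls and dividers 26 mm high from the underside. +y side: 2 by 2 pockets, each 80 (x) by 40 (y) mm inside. -y side: bay 166 (x) by 96 (y) mm, y -104 to -8. At the origin an upright grip board, 44 (x) by 16 (y) mm, top at 70 mm: pinch it along y.
- caddy_grip (a point): centre of the top edge of the caddy's grip board (70 mm above the caddy's underside); axes as the caddy
- pocket0 (a point): pocket 0 of the caddy: on the pocket's centre line, 22 mm above the caddy's underside, where the middle of a seated catch comes to lie (6 mm floor + half of 32 mm); axes as the caddy, the pocket's 80 mm length along x
- pocket1 (a point): pocket 1 of the caddy: on the pocket's centre line, 22 mm above the caddy's underside, where the middle of a seated catch comes to lie (6 mm floor + half of 32 mm); axes as the caddy, the pocket's 80 mm length along x
- pocket2 (a point): pocket 2 of the caddy: on the pocket's centre line, 22 mm above the caddy's underside, where the middle of a seated catch comes to lie (6 mm floor + half of 32 mm); axes as the caddy, the pocket's 80 mm length along x
- pocket3 (a point): pocket 3 of the caddy: on the pocket's centre line, 22 mm above the caddy's underside, where the middle of a seated catch comes to lie (6 mm floor + half of 32 mm); axes as the caddy, the pocket's 80 mm length along x
- bay (a point): centre of the floor of the caddy's long bay, 6 mm above the caddy's underside; axes as the caddy, the bay's 166 mm length along x
- catch0: Galvanised roller catch (may be absent), 0.05 kg: square housing 52 by 32 by 32 mm with a white roller out of its +x end; 70 mm long overall along its x (-35 to +35). Origin mid-length, 16 mm above its underside. It may lie in a pocket either way round and on any long side; seated, it stands 12 mm above the walls.
- catch1: Galvanised roller catch (may be absent), 0.05 kg: square housing 52 by 32 by 32 mm with a white roller out of its +x end; 70 mm long overall along its x (-35 to +35). Origin mid-length, 16 mm above its underside. It may lie in a pocket either way round and on any long side; seated, it stands 12 mm above the walls.
- catch2: Galvanised roller catch (may be absent), 0.05 kg: square housing 52 by 32 by 32 mm with a white roller out of its +x end; 70 mm long overall along its x (-35 to +35). Origin mid-length, 16 mm above its underside. It may lie in a pocket either way round and on any long side; seated, it stands 12 mm above the walls.
- catch3: Galvanised roller catch (may be absent), 0.05 kg: square housing 52 by 32 by 32 mm with a white roller out of its +x end; 70 mm long overall along its x (-35 to +35). Origin mid-length, 16 mm above its underside. It may lie in a pocket either way round and on any long side; seated, it stands 12 mm above the walls.
- tee_hinge: Black iron tee hinge, about 0.11 kg, lying flat: origin on its underside at the strap's root, where to pinch it (28 mm wide across y, 6 mm thick). Strap along +x to x = 75 mm (28 mm wide to x = 43, then 20); knuckle 12 mm thick, 66 mm long (y) at x = -29 to -17; cross leaf 26 (x) by 70 (y) by 6 mm at x = -55 to -29.
- hinge_tip (a point): free end of the hinge's strap, x = 75 mm, mid thickness
- hinge_leaf (a point): outer edge of the hinge's cross leaf, x = -55 mm, mid thickness
- gate_latch: Galvanised gate latch, about 0.12 kg: base plate 84 (x) by 44 (y) by 5 mm with a block 46 (x) by 26 (y) mm on its middle, top 27 mm above the underside. Origin at the centre of the underside. Pinch the block across its 26 mm (along y). In the bay it may lie on top of the hinge's strap.
- tally: Fixed grey housing of the tally plate, 150 by 150 by 12 mm, with a small counter window box (35 by 60 by 12 mm) on its -x side; origin at the centre of its underside
- plate_top (a point): centre of the top face of the sprung steel plate (130 by 130 mm), 30 mm above the bench when up; moves with the plate
- plate (a joint): how far the sprung plate is pressed down, m: 0 up, 0.012 at the very bottom. It starts to sink at about 8.5 N and needs about 18 N in all to reach the bottom; the loaded caddy's own weight (5 to 8 N) is not enough.
- screwdriver: bystander: red-handled cross-head screwdriver, 200 mm long; leave alone
- square: bystander: steel combination square, 300 mm blade; leave alone
Mind the look-alikes: they are no part of the job. There is more than one size of the tee_hinge; the one meant has the size given above.

How it is judged:
By the outcome, as a careful person would: the job done as asked, in the order asked, and still so for the second after the job is handed in, with the robot touching nothing.
Of catch0, catch1, catch2, catch3 only 2 to 4 are there at a start; the rules pass over those that are not, and their reading is None.
At some moment in a run one of catch0, catch1, catch2, catch3, tee_hinge, gate_latch may be knocked a few centimetres aside while the robot is not near it.
Once in a run the grip may slacken for a moment while it holds something.
It also fails if it takes over 210 s, if anything falls off the work surface, if the arm or the gripper's body presses on something with over 40 N, if the wrist force passes 120 N, or if a joint passes its speed limit or range.

## Robot

A 6-joint arm with a two-finger parallel gripper is mounted at the origin on the work surface. World frame = base frame: x ahead of the robot, y to its left, z up, the work surface at z = 0. Lengths are in mm, angles in rad, forces in N, time in s.
With the tool pointing down it reaches from about 300 to 775 mm from the base axis. Payload 14.6 kg.
Tool frame: the origin (TCP) lies at the very end of the fingers, on their centre line; the grasp point (between the pads) lies 19 mm behind it; z points along the fingers, y is the line along which they close (so a half turn about z gives the same grasp; the last joint's range is limited). The gripper opens to 85 mm and grips with 20 to 120 N. Pads are 22 mm wide; open, the fingers measure 114 mm over their backs; the gripper's body (76 mm by 85 mm) begins 54 mm behind the grasp point. The pads swing forward as they close: fully open they stand 13 mm farther back than shut.
Start: joints at [1.253, 0.3, 1.521, -0, 1.321, -0.067], TCP at [136.496, 532.783, 231.281] pointing down, gripper open.
Joint ranges: [-3.03, 3.03], [-0.79, 2.21], [0.23, 2.52], [-1.04, 4.18], [0, 3.07], [-2.55, 2.55]. Speed limits (rad/s): [2.22, 2.22, 2.57, 3.14, 3.14, 3.14].

## Interface

Orientations are given as a rotation vector (axis times angle).
In Python, from cell import env gives the robot as it stands. The module is installed in compiled form; this text tells all that it offers.
- The arm moves only by the tool step_arm, never from a script. Its argument "series" is a list of rows, each a list of 3 entries, a list of its own where there are three numbers: the opening, from -1 (shut) to 1 (fully open), then the shift along the world's x, y, z scaled (see below), then the turn, a rotation vector about the world's x, y, z scaled (see below). A call has 1 to 8 rows; each row is the pose to reach, as a shift and turn from the pose commanded when the call began, turning the shorter way round; what a row does not reach only later rows make up. The controller multiplies each number of a shift by 500 mm and each number of a turn by 180 degrees. A row lasts 1/10 s, in which the tool goes at most 50 mm and 8.59 degrees, less where a joint would pass 70% of its speed; a pose out of reach is approached as far as the arm can. A call with a number of a shift or a turn outside -1 to 1 is refused whole. A call with a gripper value outside its range is refused whole. The fingers move at their own pace and stop on an object; the grip force is fixed at half the most. Time passes only in rows, so rows that repeat a pose let the fingers close. It gives the time, the measured TCP pose, the force, the opening and the grip force at its end, in the units of the state.
- env.sense(): the state, without advancing time (a new reading comes with each control period).
- env.camera(name): name is "side" or "top"; returns a dict with "image" (420x560x3 uint8, red, green, blue), "fx", "fy", "cx", "cy" (pixels), "k1" (the pictures are not rectified: a ray, as slopes to the right and down, at radius r is drawn at 1 + k1 r^2 times it, then the intrinsics apply), "R" (3x3) and "t" (3): a world point X has camera coordinates R X + t. Camera axes: x right, y down, z forward; pixel columns grow to the right and rows downward; lengths in mm; the calibration is good to about 2 mm. A picture is of the moment at which its call begins. There is no depth.
- env.hand_in(): hands the job in; it is judged then, once.
Trained networks look in the newest picture that a camera, given by its name, has taken for a name from the list of things; names that differ only in an ending like _2 or _b are one class to them, and where a whole thing is asked for, a point or a joint stands for the part that bears it (a point fixed in the world has none). Each returns a list of dicts, best first, with "confidence" (0 to 1); they miss things now and then, are a little off and sometimes report something else, mostly with a low value. They report only what shows in the picture. A call takes as long as a camera call. They do not tell look-alikes from the thing itself.
- env.trace(camera, target): "pixels" (420x560 bool, what is visible of it) and "extent" ([left, top, right, bottom] in pixels, round what is visible of it).
The state is a dict: "t": time; "joint_positions": joint angles; "joint_vel": joint speeds; "effort": joint torques, N m; "position": TCP position; "tool_rot": TCP orientation; "ft_force": force on the tool from outside, world axes, zero at the start; "moment": the same for the moment, N m; "width": finger opening in mm; "finger_force": force on a finger pad.
Only numpy, scipy, OpenCV 4.12 (cv2) and the standard library are available. Lean on these libraries where they do the work, as an engineer would, in place of code of your own. Each camera call takes 0.05 s, during which the arm holds its last target. There are 200 camera calls.

## Working session

There is one attempt and no reset: what is moved stays moved. The work goes in short steps, Python scripts to look and compute and a tool call to move; the robot and the scene stay as the last step left them, time stands still between calls to the robot, and variables do not carry over. Pictures are saved under pics/ and viewed, at most 14 in all, crops included, and the job is handed in when it is done.

Besides the shell and the picture viewer there is one more tool, called by a JSON object that holds its "fn" and its "kwargs". step_arm: Moves the arm, as the interface text tells. Its arguments: {"type":"object","properties":{"series":{"type":"array"}},"required":["series"]}

```bash
mkdir -p pics
python3 - <<'E'
from cell import env
import cv2,numpy as np
print({k:np.round(v,3).tolist() for k,v in env.sense().items()})
for n in("top","side"):
    c=env.camera(n); cv2.imwrite(f"pics/{n}0.png",c["image"][:,:,::-1]); print(n,{k:np.round(c[k],4).tolist() for k in c if k!="image"})
    for t in["caddy","catch0","tee_hinge","gate_latch","tally","plate","screwdriver","square"]:
        for d in env.trace(n,t):
            ys,xs=np.nonzero(d["pixels"]); print(t,round(d["confidence"],2),np.round(d["extent"]).tolist(),xs.mean().round(1) if len(xs) else 0,ys.mean().round(1) if len(xs) else 0,len(xs))
E
```

```text
{'t': 0.0, 'joint_positions': [1.253, 0.3, 1.522, -0.0, 1.321, -0.067], 'joint_vel': [0.001, -0.002, -0.0, 0.0, -0.0, -0.002], 'effort': [-0.002, -54.35, -36.18, -0.0, 0.004, -0.0], 'position': [136.434, 532.564, 230.706], 'tool_rot': [-0.393, -3.117, 0.002], 'ft_force': [0.631, -0.545, -0.68], 'moment': [0.051, 0.01, -0.029], 'finger_force': 0.0, 'width': 85.643}
top {'fx': 528.3837, 'fy': 528.3837, 'cx': 272.0646, 'cy': 207.4743, 'k1': 0.0034, 'R': [[-0.0173, -0.9998, 0.0029], [-0.9978, 0.0171, -0.0637], [0.0637, -0.004, -0.998]], 't': [-5.6711, 541.1557, 1496.2897]}
caddy 0.89 [157.0, 218.0, 236.0, 284.0] 196.5 250.8 4658
catch0 0.7 [325.0, 210.0, 371.0, 264.0] 347.4 237.0 2020
catch0 0.67 [283.0, 189.0, 304.0, 234.0] 291.9 217.2 613
catch0 0.61 [277.0, 165.0, 301.0, 183.0] 289.1 175.8 287
catch0 0.55 [262.0, 240.0, 276.0, 270.0] 268.5 252.3 253
catch0 0.52 [156.0, 222.0, 236.0, 283.0] 196.0 251.0 4571
tee_hinge 0.82 [409.0, 200.0, 471.0, 265.0] 438.6 234.1 1319
tee_hinge 0.78 [221.0, 175.0, 258.0, 195.0] 234.8 183.4 316
tee_hinge 0.72 [284.0, 190.0, 307.0, 234.0] 292.2 216.8 600

[... 795 characters left out ...]
catch0 0.57 [307.0, 222.0, 335.0, 246.0] 318.1 235.1 356
catch0 0.4 [259.0, 238.0, 308.0, 262.0] 278.1 248.6 542
tee_hinge 0.95 [258.0, 240.0, 304.0, 262.0] 277.7 249.0 440
tee_hinge 0.57 [271.0, 344.0, 378.0, 403.0] 315.6 377.5 2536
tee_hinge 0.56 [282.0, 205.0, 308.0, 223.0] 295.9 214.0 192
gate_latch 0.83 [324.0, 256.0, 361.0, 280.0] 342.7 267.5 496
tally 0.71 [224.0, 260.0, 316.0, 320.0] 269.0 289.4 3280
tally 0.55 [194.0, 182.0, 258.0, 228.0] 223.5 204.2 2405
plate 0.77 [235.0, 257.0, 311.0, 307.0] 271.9 282.1 2166
screwdriver 0.92 [329.0, 304.0, 421.0, 324.0] 388.3 314.9 796
square 0.6 [233.0, 152.0, 281.0, 182.0] 259.4 170.3 529
square 0.26 [322.0, 255.0, 360.0, 280.0] 343.3 266.8 524
```

Run:
```python
import cv2
a=cv2.imread("pics/top0.png"); c=a[130:300,60:480]; cv2.imwrite("pics/top0c.png",cv2.resize(c,None,fx=1.9,fy=1.9,interpolation=cv2.INTER_CUBIC))
b=cv2.imread("pics/side0.png"); c=b[140:410,170:440]; cv2.imwrite("pics/side0c.png",cv2.resize(c,None,fx=2.2,fy=2.2,interpolation=cv2.INTER_CUBIC))
```

```text
(no output)
```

View pics/top0c.png

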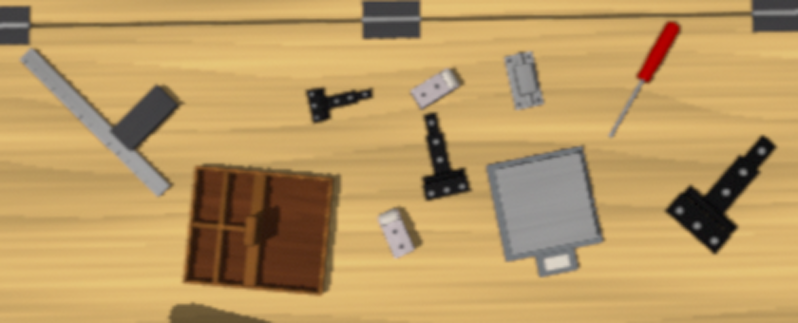

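View pics/side0c.png

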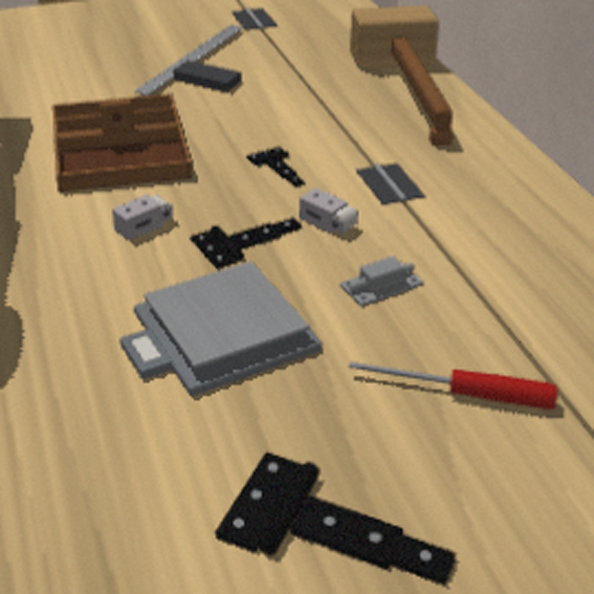

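Top picture: caddy around (197,251), catches at (289,176) and (268,252), latch (336,172), tally (347,239). Three tee hinges could be confused: small (237,183), medium (292,217) and large (438,234). The medium one, about 130 mm long, fits the description; I'll confirm by fitting its size. No further catches show so far, but the arm's surroundings still have to be checked.

```bash
cat > h.py <<'E'
from cell import env
import cv2,numpy as np
from scipy.optimize import minimize
S=4
def box(x0,x1,y0,y1,z0,z1): return np.array([[x,y,z] for x in(x0,x1) for y in(y0,y1) for z in(z0,z1)],float)
M={"catch0":[box(-35,17,-16,16,-16,16),box(17,35,-11,11,-11,11)],
"tee_hinge":[box(-17,43,-14,14,0,6),box(43,75,-10,10,0,6),box(-29,-17,-33,33,0,12),box(-55,-29,-35,35,0,6)],
"gate_latch":[box(-42,42,-22,22,0,5),box(-23,23,-13,13,0,27)],
"caddy":[box(-88,88,-109,99,0,26),box(-22,22,-8,8,0,70)],
"plate":[box(-65,65,-65,65,-12,0)],"tally":[box(-75,75,-75,75,0,12),box(-110,-75,-30,30,0,12)]}
def proj(c,X):
    p=X@np.array(c["R"]).T+c["t"]; u=p[:,:2]/p[:,2:]; u=u*(1+c["k1"]*(u**2).sum(1,keepdims=True))
    return u*[c["fx"],c["fy"]]+[c["cx"],c["cy"]]
def ray(c,px,z):
    u=(np.array(px,float)-[c["cx"],c["cy"]])/[c["fx"],c["fy"]]; v=u.copy()
    for _ in range(5): v=u/(1+c["k1"]*(v**2).sum())
    d=np.array(c["R"]).T@np.r_[v,1]; o=-np.array(c["R"]).T@c["t"]; return (o+d*(z-o[2])/d[2])
def pose(b,q,s=1):
    c,n=np.cos(q[3]),np.sin(q[3]); return s*b@np.array([[c,-n,0],[n,c,0],[0,0,1]]).T+q[:3]
def draw(c,name,q,off,s=1):
    m=np.zeros((420*S//2,420*S//2),np.uint8)
    for b in M[name]:
        p=(proj(c,pose(b,q,s))+.5-off)*S; cv2.fillConvexPoly(m,np.round(cv2.convexHull(p.astype(np.float32))*16).astype(np.int32),1,shift=4)
    return m
def fit(views,name,q0,s=1,free=4):
    """views: list of (cam,mask); q=[x,y,z,yaw]; returns q, IoUs"""
    T=[]
    for c,m in views:
        ys,xs=np.nonzero(m); off=np.array([xs.mean()-105,ys.mean()-105]).round()
        A=np.float32([[S,0,-off[0]*S],[0,S,-off[1]*S]]); mm=cv2.warpAffine(m.astype(np.float32),A@np.array([[1,0,.5],[0,1,.5],[0,0,1]]) if 0 else np.float32([[S,0,(.5-off[0])*S-.5],[0,S,(.5-off[1])*S-.5]]),(840,840),flags=cv2.INTER_LINEAR)
        T.append((c,mm,off))
    def ious(q):
        o=[]
        for c,mm,off in T:
            d=draw(c,name,q,off,s).astype(np.float32); o.append(np.minimum(d,mm).sum()/np.maximum(d,mm).sum())
        return o
    def f(v):
        q=np.array(q0,float); q[[0,1,3,2][:free]]=[v[0],v[1],v[2]/50,*v[3:]][:free]; return -sum(ious(q))
    v0=np.array([q0[0],q0[1],q0[3]*50,q0[2]])[:free]; best=None
    for st in(12,5):
        r=minimize(f,v0,method="Nelder-Mead",options=dict(initial_simplex=np.vstack([v0]+[v0+st*e for e in np.eye(len(v0))]),xatol=.05,fatol=1e-5,maxiter=300)); v0=r.x
    q=np.array(q0,float); q[[0,1,3,2][:free]]=[v0[0],v0[1],v0[2]/50,*v0[3:]][:free]
    return q,np.round(ious(q),3)
def look():
    return {n:env.camera(n) for n in("top","side")}
def find(cs,name,xy,z=0,R=60,net=None):
    """trace masks in both views nearest world xy"""
    out=[]
    for n,c in cs.items():
        t=proj(c,np.array([[*xy,z]]))[0]; b=None
        for d in env.trace(n,net or name):
            ys,xs=np.nonzero(d["pixels"])
            if len(xs)<30: continue
            e=np.hypot(xs.mean()-t[0],ys.mean()-t[1])
            if e<R*.4 and (b is None or d["confidence"]>b[0]): b=(d["confidence"],d["pixels"])
        if b: out.append((c,b[1]))
    return out
E
python3 - <<'E'
from h import *
cs=look(); t=cs["top"]
for nm,px,z,yaws in[("caddy",(196,251),13,[0,.1]),("catch0",(289,176),16,[.4,-2.7]),("catch0",(268,252),16,[.4,1.2,-2]),("tee_hinge",(292,217),0,[0.1]),("tee_hinge",(237,183),0,[-1.5]),("tee_hinge",(438,234),0,[-.7]),("gate_latch",(336,172),0,[.2,1.7]),("plate",(347,237),30,[.2]),("tally",(347,237),0,[.2])]:
    p=ray(t,px,z); v=find(cs,nm,p[:2],z)
    for y in yaws:
        q,i=fit(v,nm,[p[0],p[1],0 if nm=="caddy" else z,y]); print(nm,px,len(v),q.round(2),i)
E
```

```text
caddy (196, 251) 2 [ 4.2291e+02  2.0841e+02  3.1400e+00 -1.1000e-01] [0.973 0.958]
caddy (196, 251) 2 [ 4.2283e+02  2.0833e+02  3.0700e+00 -1.1000e-01] [0.973 0.957]
catch0 (289, 176) 2 [632.59 -65.09  18.09  -1.02] [0.836 0.909]
catch0 (289, 176) 2 [629.5  -60.97  18.71  -4.17] [0.829 0.846]
catch0 (268, 252) 2 [ 4.1482e+02 -1.6500e+00  1.8610e+01  3.9000e-01] [0.853 0.825]
catch0 (268, 252) 2 [ 4.1504e+02 -1.3800e+00  1.8240e+01  4.0000e-01] [0.852 0.826]
catch0 (268, 252) 2 [413.02  -2.1   16.08  -2.76] [0.864 0.755]
tee_hinge (292, 217) 2 [ 5.2162e+02 -7.0370e+01  1.8000e+00  2.1000e-01] [0.916 0.833]
tee_hinge (237, 183) 2 [617.8   78.67   2.    -1.45] [0.568 0.523]
tee_hinge (438, 234) 2 [ 451.95 -491.6    12.25   -0.7 ] [0.524 0.493]
gate_latch (336, 172) 2 [ 6.4376e+02 -2.0050e+02  1.8700e+00  1.8000e-01] [0.9   0.863]
gate_latch (336, 172) 2 [ 644.08 -200.37    1.7     3.33] [0.898 0.866]
plate (347, 237) 2 [ 4.5341e+02 -2.2590e+02  3.4130e+01  1.8000e-01] [0.962 0.897]
tally (347, 237) 2 [ 4.5524e+02 -2.2526e+02  1.7200e+00  1.9000e-01] [0.934 0.935]
```

View pics/top0.png

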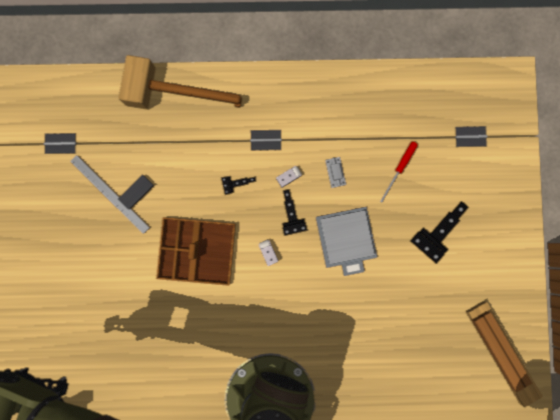

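{"fn": "step_arm", "kwargs": {"series": [[1,[0.5,-0.6,0],[0,0,-0.245]],[1,[0.5,-0.6,0],[0,0,-0.245]],[1,[0.5,-0.6,0],[0,0,-0.245]],[1,[0.5,-0.6,0],[0,0,-0.245]],[1,[0.5,-0.6,0],[0,0,-0.245]],[1,[0.5,-0.6,0],[0,0,-0.245]],[1,[0.5,-0.6,0],[0,0,-0.245]],[1,[0.5,-0.6,0],[0,0,-0.245]]]}}

```text
t: 2.7
position: [387.7, 230.7, 231.6]
tool_rot: [1.535, 2.74, 0.001]
ft_force: [0.5, 0.1, 0.5]
width: 85.5
finger_force: 0.0
```

{"fn": "step_arm", "kwargs": {"series": [[1,[0.486,-0.586,-0.1],[0,0,0]],[1,[0.486,-0.586,-0.1],[0,0,0]],[1,[0.486,-0.586,-0.1],[0,0,0]],[1,[0.486,-0.586,-0.2],[0,0,0]],[1,[0.486,-0.586,-0.2],[0,0,0]],[1,[0.486,-0.586,-0.2],[0,0,0]],[1,[0.486,-0.586,-0.2],[0,0,0]],[1,[0.486,-0.586,-0.2],[0,0,0]]]}}

```text
t: 3.5
position: [630.5, -62.2, 130.3]
tool_rot: [-1.535, -2.741, 0.0]
ft_force: [0.5, 0.7, 0.4]
width: 85.2
finger_force: 0.0
```

Run:
```python
from h import *
s=env.sense(); print(s["position"].round(1) if hasattr(s["position"],"round") else s["position"])
cs=look(); a=cs["side"]["image"][:,:,::-1]; b=cs["top"]["image"][:,:,::-1]
for i in(b,a):
    pass
im=np.vstack([np.hstack([cv2.resize(b[140:300,150:370],None,fx=1.8,fy=1.8),cv2.resize(a[180:340,200:380],(404,288))]),np.hstack([cv2.resize(b,(400,300)),cv2.resize(a,(400,300))])]) ;cv2.imwrite("pics/h1.png",im)
print(im.shape)
v=find(cs,"catch0",(632,-65),16)
for y in(-1.02,):
  if v: print(len(v),fit(v,"catch0",[632,-65,17,y]))
```

```text
[630.5 -62.2 130.3]
(588, 800, 3)
1 (array([636.65135034, -59.21859956,  14.09107598,  -1.11258369]), array([0.88], dtype=float32))
```

View pics/h1.png

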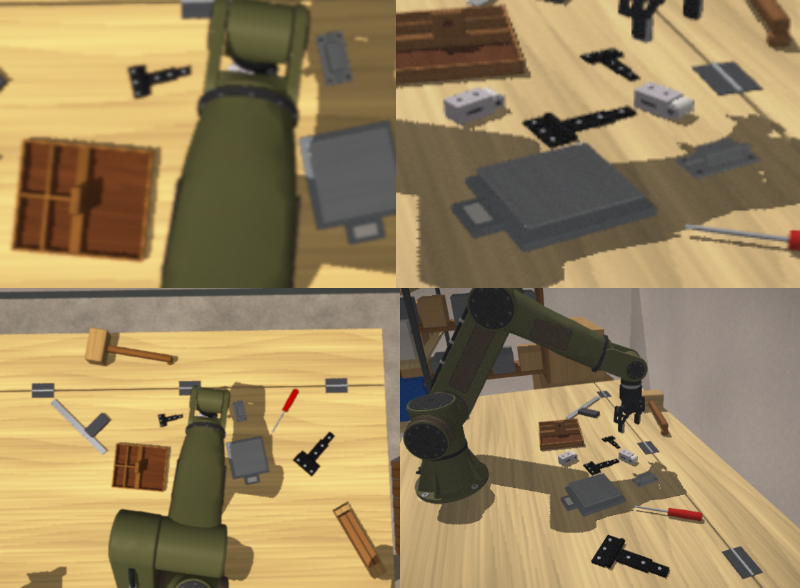

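Top view with the arm away: no further catch anywhere (left side is empty), so two catches only, at side-crop (470,105) and (662,100). The gripper hovers above the second one.

{"fn": "step_arm", "kwargs": {"series": [[1,[0,0,-0.1],[0,0,0]],[1,[0,0,-0.2],[0,0,0]],[1,[0,0,-0.238],[0,0,0]],[1,[0,0,-0.238],[0,0,0]],[-1,[0,0,-0.238],[0,0,0]],[-1,[0,0,-0.238],[0,0,0]],[-1,[0,0,-0.238],[0,0,0]],[-1,[0,0,-0.238],[0,0,0]]]}}

```text
t: 4.5
position: [630.3, -60.2, 14.0]
tool_rot: [1.533, 2.739, 0.001]
ft_force: [0.0, 0.3, 3.2]
width: 30.8
finger_force: 59.8
```

{"fn": "step_arm", "kwargs": {"series": [[-1,[0,0,0],[0,0,0]],[-1,[0,0,0],[0,0,0]],[-1,[0,0,0],[0,0,0]],[-1,[0,0,0],[0,0,0]]]}}

```text
t: 4.9
position: [630.3, -60.2, 13.9]
tool_rot: [1.533, 2.74, 0.001]
ft_force: [-1.1, 1.4, 7.6]
width: 30.7
finger_force: 60.9
```

{"fn": "step_arm", "kwargs": {"series": [[-1,[0,0,0.1],[0,0,0]],[-1,[0,0,0.2],[0,0,0]],[-1,[0,0.06,0.24],[0,0,0.04]],[-1,[-0.06,0.14,0.24],[0,0,0.08]],[-1,[-0.1,0.22,0.24],[0,0,0.12]],[-1,[-0.14,0.3,0.24],[0,0,0.16]],[-1,[-0.18,0.38,0.24],[0,0,0.2]],[-1,[-0.22,0.46,0.24],[0,0,0.24]]]}}

```text
t: 5.7
position: [518.5, 171.2, 133.0]
tool_rot: [0.41, 3.114, 0.001]
ft_force: [0.5, 0.9, -0.2]
width: 30.6
finger_force: 59.9
```

{"fn": "step_arm", "kwargs": {"series": [[-1,[-0.04,0.08,0],[0,0,0.05]],[-1,[-0.08,0.16,0],[0,0,0.05]],[-1,[-0.103,0.216,0],[0,0,0.05]],[-1,[-0.103,0.216,0],[0,0,0.05]],[-1,[-0.103,0.216,-0.05],[0,0,0.05]],[-1,[-0.103,0.216,-0.1],[0,0,0.05]],[-1,[-0.103,0.216,-0.1],[0,0,0.05]]]}}

```text
t: 6.4
position: [466.9, 276.7, 80.0]
tool_rot: [-0.172, -3.133, 0.004]
ft_force: [-0.1, 0.5, 0.0]
width: 30.6
finger_force: 59.8
```

Run:
```python
from h import *
s=env.sense(); print(np.round(s["position"],1),s["tool_rot"],s["width"],s["finger_force"])
cs=look()
v=find(cs,"caddy",(423,208),13); print(len(v),fit(v,"caddy",[423,208,2,-.11]))
v=find(cs,"catch0",s["position"][:2],80,R=100); print(len(v)); 
if v: print(fit(v,"catch0",[s["position"][0]+6,s["position"][1],s["position"][2]+4,-.11]))
a=cs["side"]["image"][:,:,::-1]; b=cs["top"]["image"][:,:,::-1]
cv2.imwrite("pics/h2.png",np.hstack([cv2.resize(b[190:300,130:250],(436,400),interpolation=3),cv2.resize(a[130:240,180:280],(364,400),interpolation=3)]))
```

```text
[466.9 276.7  80. ] [-0.17219547 -3.13295402  0.00366642] 30.634257679861513 59.81456458568573
2 (array([ 4.22795555e+02,  2.06504887e+02,  4.05528757e+00, -1.11599243e-01]), array([0.672, 0.957], dtype=float32))
1
(array([ 4.94822602e+02,  3.94830425e+02,  3.02372821e+01, -3.22894617e-01]), array([0.655], dtype=float32))
```

View pics/h2.png

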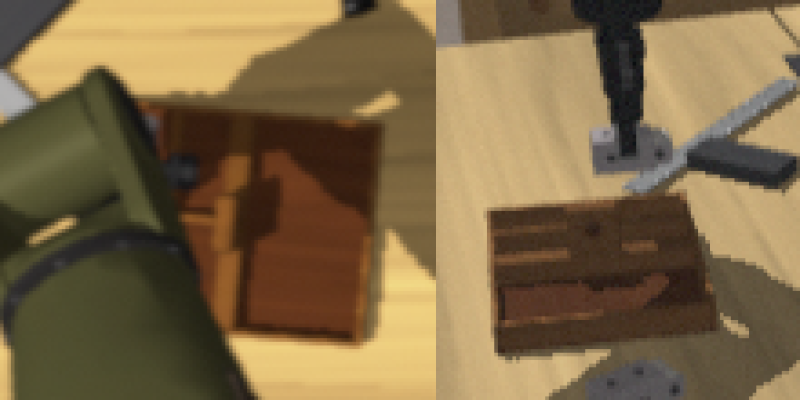

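{"fn": "step_arm", "kwargs": {"series": [[-1,[0.002,0.002,-0.04],[0,0,0]],[-1,[0.002,0.002,-0.08],[0,0,0]],[-1,[0.002,0.002,-0.1],[0,0,0]],[-1,[0.002,0.002,-0.112],[0,0,0]],[-1,[0.002,0.002,-0.112],[0,0,0]],[-1,[0.002,0.002,-0.112],[0,0,0]]]}}

```text
t: 7.3
position: [469.4, 278.9, 27.0]
tool_rot: [0.172, 3.136, 0.001]
ft_force: [0.5, 0.0, -0.4]
width: 31.2
finger_force: 60.0
```

{"fn": "step_arm", "kwargs": {"series": [[-1,[0,0,-0.008],[0,0,0]],[-1,[0,0,-0.008],[0,0,0]],[0.1,[0,0,-0.008],[0,0,0]],[0.1,[0,0,-0.008],[0,0,0]],[0.1,[0,0,-0.008],[0,0,0]],[0.1,[0,0,0.1],[0,0,0]],[0.1,[0,0,0.2],[0,0,0]],[0.1,[0,0,0.24],[0,0,0]]]}}

```text
t: 8.1
position: [470.0, 279.3, 150.7]
tool_rot: [0.171, 3.132, 0.004]
ft_force: [-0.3, 0.0, 0.1]
width: 46.8
finger_force: 0.0
```

Run:
```python
from h import *
cs=look()
v=find(cs,"catch0",(415,-2),16)
for y in(.39,-2.75): print(len(v),fit(v,"catch0",[415,-2,17,y]))
v=find(cs,"tee_hinge",(521,-70),0); print(len(v),fit(v,"tee_hinge",[521,-70,2,.21]))
v=find(cs,"caddy",(423,208),13); print(len(v),fit(v,"caddy",[423,208,2,-.11]))
a=cs["side"]["image"][:,:,::-1]
cv2.imwrite("pics/h3.png",cv2.resize(a[150:280,180:320],None,fx=4,fy=4,interpolation=3))
```

```text
1 (array([ 4.15113087e+02, -6.37106866e-01,  8.17375452e+00,  3.80709735e-01]), array([0.767], dtype=float32))
1 (array([ 4.12888328e+02, -1.64492025e+00,  2.25506288e-01, -2.69420531e+00]), array([0.776], dtype=float32))
1 (array([ 5.20773838e+02, -7.09929378e+01,  3.96682728e+00,  2.21373801e-01]), array([0.897], dtype=float32))
2 (array([ 4.23252405e+02,  2.06194997e+02,  3.75771642e+00, -1.17125459e-01]), array([0.74 , 0.919], dtype=float32))
```

View pics/h3.png

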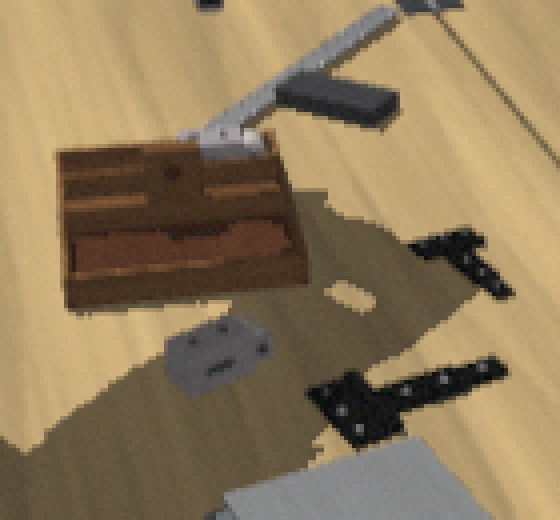

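Catch A sits down in its outer +x pocket (side crop 235,142). Next catch B.

{"fn": "step_arm", "kwargs": {"series": [[1,[-0.02,-0.1,0],[0,0,0.04]],[1,[-0.04,-0.2,0],[0,0,0.08]],[1,[-0.06,-0.3,0],[0,0,0.12]],[1,[-0.08,-0.4,0],[0,0,0.159]],[1,[-0.1,-0.5,-0.04],[0,0,0.159]],[1,[-0.12,-0.565,-0.1],[0,0,0.159]],[1,[-0.12,-0.565,-0.16],[0,0,0.159]],[1,[-0.12,-0.565,-0.16],[0,0,0.159]]]}}

```text
t: 9.3
position: [406.5, -4.5, 63.1]
tool_rot: [0.604, -3.076, -0.003]
ft_force: [0.0, 0.6, 1.1]
width: 85.4
finger_force: 0.0
```

{"fn": "step_arm", "kwargs": {"series": [[1,[0,0,-0.08],[0,0,0]],[1,[0,0,-0.11],[0,0,0]],[1,[0,0,-0.11],[0,0,0]],[-1,[0,0,-0.11],[0,0,0]],[-1,[0,0,-0.11],[0,0,0]],[-1,[0,0,-0.11],[0,0,0]],[-1,[0,0,-0.11],[0,0,0]],[-1,[0,0,-0.11],[0,0,0]]]}}

```text
t: 10.1
position: [409.5, -3.7, 12.3]
tool_rot: [-0.609, 3.081, -0.001]
ft_force: [-3.7, 0.8, 11.7]
width: 30.8
finger_force: 59.7
```

{"fn": "step_arm", "kwargs": {"series": [[-1,[0,0,0.1],[0,0,0]],[-1,[0,0,0.2],[0,0,0]],[-1,[0,0.08,0.24],[0,0,-0.04]],[-1,[0,0.16,0.24],[0,0,-0.08]],[-1,[-0.01,0.24,0.24],[0,0,-0.12]],[-1,[-0.02,0.32,0.24],[0,0,-0.159]],[-1,[-0.03,0.4,0.24],[0,0,-0.159]],[-1,[-0.04,0.48,0.24],[0,0,-0.159]]]}}

```text
t: 10.9
position: [388.5, 238.0, 131.8]
tool_rot: [0.172, 3.136, 0.0]
ft_force: [0.2, -0.7, -1.1]
width: 30.9
finger_force: 60.1
```

{"fn": "step_arm", "kwargs": {"series": [[-1,[-0.013,0.08,0],[0,0,0]],[-1,[-0.013,0.102,0],[0,0,0]],[-1,[-0.013,0.102,0],[0,0,0]],[-1,[-0.013,0.102,-0.08],[0,0,0]],[-1,[-0.013,0.102,-0.16],[0,0,0]],[-1,[-0.013,0.102,-0.19],[0,0,0]],[-1,[-0.013,0.102,-0.206],[0,0,0]],[-1,[-0.013,0.102,-0.206],[0,0,0]]]}}

```text
t: 11.7
position: [382.7, 286.3, 28.0]
tool_rot: [-0.174, -3.136, 0.001]
ft_force: [0.4, 0.9, -0.7]
width: 30.8
finger_force: 60.0
```

{"fn": "step_arm", "kwargs": {"series": [[-1,[0,0.001,-0.01],[0,0,0]],[-1,[0,0.001,-0.01],[0,0,0]],[0.1,[0,0.001,-0.01],[0,0,0]],[0.1,[0,0.001,-0.01],[0,0,0]],[0.1,[0,0.001,-0.01],[0,0,0]],[0.1,[0,0,0.1],[0,0,0]],[0.1,[0,0,0.2],[0,0,0]],[0.1,[0,0,0.24],[0,0,0]]]}}

```text
t: 12.5
position: [383.3, 287.8, 152.2]
tool_rot: [0.171, 3.133, 0.004]
ft_force: [0.1, -0.7, -1.2]
width: 46.6
finger_force: 0.0
```

Run:
```python
from h import *
cs=look(); print(env.sense()["position"])
v=find(cs,"tee_hinge",(521,-70),0); print(len(v),fit(v,"tee_hinge",[521,-70,2,.21]))
v=find(cs,"gate_latch",(644,-200),0); print(len(v),fit(v,"gate_latch",[644,-200,2,.18]))
v=find(cs,"caddy",(423,208),13); print(len(v),fit(v[1:],"caddy",[423,208,2,-.11],free=3))
a=cs["side"]["image"][:,:,::-1]
cv2.imwrite("pics/h4.png",cv2.resize(a[160:270,180:320],None,fx=4,fy=4,interpolation=3))
```

```text
[383.78775368 288.15309581 152.02789925]
2 (array([ 5.21774947e+02, -7.04114494e+01,  2.77995623e+00,  1.96889205e-01]), array([0.902, 0.875], dtype=float32))
2 (array([ 6.44149912e+02, -2.00212777e+02,  1.88018025e+00,  2.05619236e-01]), array([0.881, 0.825], dtype=float32))
2 (array([ 4.24701720e+02,  2.07988363e+02,  2.00000000e+00, -1.25282038e-01]), array([0.879], dtype=float32))
```

View pics/h4.png

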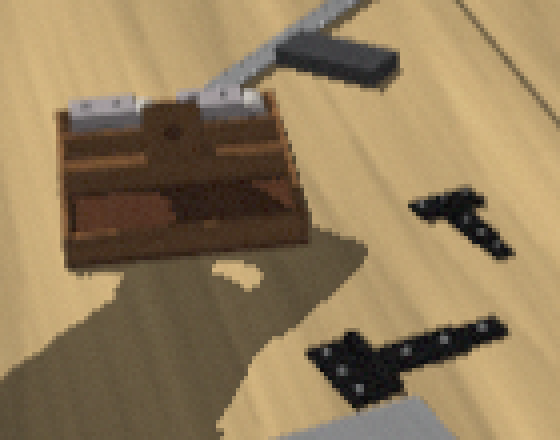

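{"fn": "step_arm", "kwargs": {"series": [[0.1,[0.036,-0.09,0],[0,0,0.04]],[0.1,[0.072,-0.18,0],[0,0,0.08]],[0.1,[0.108,-0.27,0],[0,0,0.098]],[0.1,[0.144,-0.36,0],[0,0,0.098]],[0.1,[0.18,-0.45,0],[0,0,0.098]],[0.1,[0.216,-0.54,0],[0,0,0.098]],[0.1,[0.252,-0.63,0],[0,0,0.098]],[0.1,[0.284,-0.714,-0.02],[0,0,0.098]]]}}

```text
t: 13.7
position: [525.3, -72.0, 138.4]
tool_rot: [-0.31, 3.125, -0.0]
ft_force: [0.5, 0.8, -0.0]
width: 46.7
finger_force: 0.0
```

{"fn": "step_arm", "kwargs": {"series": [[0.1,[0,0,-0.1],[0,0,0]],[0.1,[0,0,-0.2],[0,0,0]],[0.1,[0,0,-0.25],[0,0,0]],[0.1,[0,0,-0.25],[0,0,0]],[0.1,[0,0,-0.25],[0,0,0]],[0.1,[0,0,-0.264],[0,0,0]],[0.1,[0,0,-0.264],[0,0,0]]]}}

```text
t: 14.4
position: [524.9, -69.7, 6.9]
tool_rot: [-0.311, 3.125, -0.001]
ft_force: [0.2, 0.4, -0.5]
width: 46.9
finger_force: 0.0
```

{"fn": "step_arm", "kwargs": {"series": [[0.1,[0,0,-0.008],[0,0,0]],[0.1,[0,0,-0.008],[0,0,0]],[-0.25,[0,0,-0.008],[0,0,0]],[-0.25,[0,0,-0.008],[0,0,0]]]}}

```text
t: 14.8
position: [524.6, -69.7, 2.5]
tool_rot: [-0.311, 3.126, -0.0]
ft_force: [0.3, -0.1, 0.1]
width: 32.1
finger_force: 0.0
```

{"fn": "step_arm", "kwargs": {"series": [[-0.25,[0,0,-0.003],[0,0,0]],[-0.25,[0,0,-0.003],[0,0,0]],[-1,[0,0,-0.003],[0,0,0]],[-1,[0,0,-0.003],[0,0,0]],[-1,[0,0,-0.003],[0,0,0]],[-1,[0,0,-0.003],[0,0,0]]]}}

```text
t: 15.4
position: [524.6, -69.7, 1.0]
tool_rot: [-0.311, 3.126, -0.0]
ft_force: [-3.0, 1.2, 5.9]
width: 25.4
finger_force: 59.2
```

{"fn": "step_arm", "kwargs": {"series": [[-1,[0,0,0.04],[0,0,0]],[-1,[0,0,0.12],[0,0,0]],[-1,[0,0,0.2],[0,0,0]],[-1,[-0.04,0.07,0.22],[0,0,-0.04]],[-1,[-0.08,0.15,0.22],[0,0,-0.08]],[-1,[-0.12,0.23,0.22],[0,0,-0.098]],[-1,[-0.16,0.31,0.22],[0,0,-0.098]],[-1,[-0.2,0.39,0.22],[0,0,-0.098]]]}}

```text
t: 16.2
position: [423.4, 126.6, 110.8]
tool_rot: [0.173, 3.137, 0.0]
ft_force: [0.4, 0.2, -1.4]
width: 25.5
finger_force: 59.3
```

{"fn": "step_arm", "kwargs": {"series": [[-1,[-0.029,0.056,0],[0,0,0]],[-1,[-0.029,0.056,0],[0,0,0]],[-1,[-0.029,0.056,-0.05],[0,0,0]],[-1,[-0.029,0.056,-0.08],[0,0,0]],[-1,[-0.029,0.056,-0.08],[0,0,0]]]}}

```text
t: 16.7
position: [409.2, 152.7, 69.2]
tool_rot: [-0.172, -3.134, 0.002]
ft_force: [0.8, 0.4, -1.0]
width: 25.5
finger_force: 59.4
```

Run:
```python
from h import *
s=env.sense(); print(np.round(s["position"],1),s["tool_rot"],s["width"],s["finger_force"],s["ft_force"])
cs=look()
v=find(cs,"tee_hinge",s["position"][:2],70,R=120); print(len(v)); 
if v: print(fit(v,"tee_hinge",[s["position"][0]-3,s["position"][1],s["position"][2],-.11]))
a=cs["side"]["image"][:,:,::-1]
cv2.imwrite("pics/h5.png",cv2.resize(a[140:260,180:320],None,fx=4,fy=4,interpolation=3))
```

```text
[409.2 152.7  69.2] [-1.72012991e-01 -3.13376789e+00  1.75162598e-03] 25.46106988415517 59.35726761817932 [ 0.84067687  0.43693421 -1.00700714]
2
(array([ 4.08082319e+02,  1.53234688e+02,  7.15325021e+01, -1.24352101e-01]), array([0.12 , 0.765], dtype=float32))
```

View pics/h5.png

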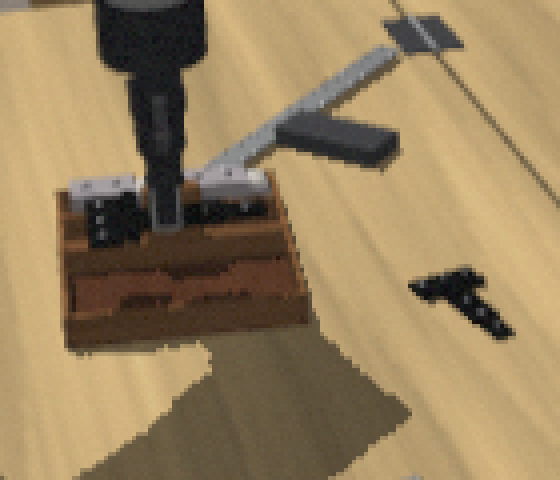

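{"fn": "step_arm", "kwargs": {"series": [[-1,[0.001,0.001,-0.05],[0,0,0]],[-1,[0.001,0.001,-0.09],[0,0,0]],[-1,[0.001,0.001,-0.11],[0,0,0]],[-1,[0.001,0.001,-0.12],[0,0,0]],[-1,[0.001,0.001,-0.12],[0,0,0]],[-1,[0.001,0.001,-0.12],[0,0,0]]]}}

```text
t: 17.5
position: [410.9, 153.8, 11.5]
tool_rot: [0.172, 3.136, 0.0]
ft_force: [0.2, -1.3, -0.5]
width: 25.7
finger_force: 61.6
```

{"fn": "step_arm", "kwargs": {"series": [[-1,[0,0,-0.006],[0,0,0]],[-1,[0,0,-0.006],[0,0,0]],[-0.1,[0,0,-0.006],[0,0,0]],[-0.1,[0,0,-0.006],[0,0,0]],[-0.1,[0,0,-0.006],[0,0,0]],[-0.1,[0,0,0.06],[0,0,0]],[-0.1,[0,0,0.16],[0,0,0]],[-0.1,[0,0,0.26],[0,0,0]]]}}

```text
t: 18.3
position: [409.9, 153.9, 142.2]
tool_rot: [-0.171, -3.136, 0.0]
ft_force: [1.1, 1.7, -0.4]
width: 38.4
finger_force: 0.0
```

{"fn": "step_arm", "kwargs": {"series": [[1,[0.06,-0.08,0],[0,0,0]],[1,[0.12,-0.16,0],[0,0,0]],[1,[0.18,-0.24,0],[0,0,0.04]],[1,[0.24,-0.32,0],[0,0,0.08]],[1,[0.3,-0.4,0],[0,0,0.1]],[1,[0.36,-0.48,0],[0,0,0.1]],[1,[0.4,-0.55,0],[0,0,0.1]]]}}

```text
t: 19.0
position: [611.8, -123.2, 140.5]
tool_rot: [-0.321, 3.125, 0.0]
ft_force: [-0.4, 0.1, 0.2]
width: 85.5
finger_force: 0.0
```

Run:
```python
from h import *
s=env.sense(); print(np.round(s["position"],1),s["tool_rot"],s["width"])
cs=look()
v=find(cs,"gate_latch",(644,-200),0)
print(len(v),fit(v,"gate_latch",[644,-200,2,.18]))
v=find(cs,"tee_hinge",(406,153),8)
print(len(v))
if v:print(fit(v,"tee_hinge",[406,153,8,-.11]))
v=find(cs,"caddy",(423,208),13); print(len(v),fit(v,"caddy",[423,208,2,-.11]))
a=cs["side"]["image"][:,:,::-1];b=cs["top"]["image"][:,:,::-1]
cv2.imwrite("pics/h6.png",np.hstack([cv2.resize(b[200:300,140:250],(440,400),interpolation=3),cv2.resize(a[170:240,180:270],(360,400),interpolation=3)]))
```

```text
[ 611.8 -123.2  140.5] [-3.20731406e-01  3.12480542e+00  3.18999056e-04] 85.48415301901298
1 (array([ 6.47290080e+02, -1.95046204e+02, -3.31793438e+00,  2.08458842e-01]), array([0.904], dtype=float32))
2
(array([ 4.07818489e+02,  1.55726681e+02,  1.13750857e+01, -1.40948108e-01]), array([0.831, 0.791], dtype=float32))
2 (array([ 4.23342613e+02,  2.14893355e+02,  1.23302326e+00, -1.11086772e-01]), array([0.682, 0.754], dtype=float32))
```

View pics/h6.png

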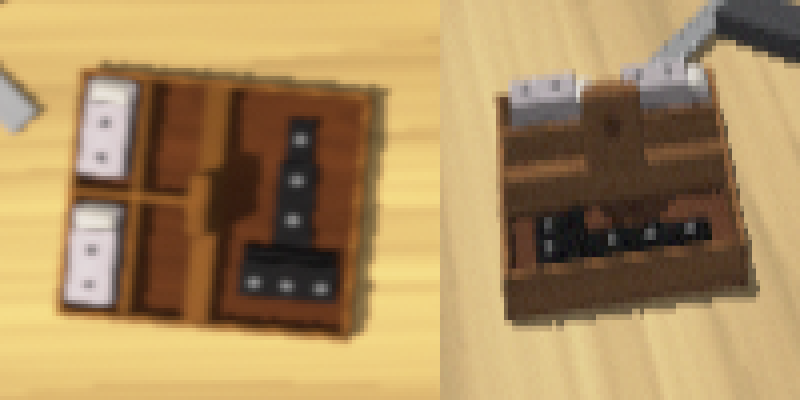

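{"fn": "step_arm", "kwargs": {"series": [[1,[0.04,-0.08,-0.05],[0,0,-0.003]],[1,[0.067,-0.158,-0.1],[0,0,-0.003]],[1,[0.067,-0.158,-0.2],[0,0,-0.003]],[1,[0.067,-0.158,-0.262],[0,0,-0.003]],[1,[0.067,-0.158,-0.262],[0,0,-0.003]],[-1,[0.067,-0.158,-0.262],[0,0,-0.003]],[-1,[0.067,-0.158,-0.262],[0,0,-0.003]],[-1,[0.067,-0.158,-0.262],[0,0,-0.003]]]}}

```text
t: 20.2
position: [645.1, -200.2, 12.4]
tool_rot: [-0.307, 3.123, -0.002]
ft_force: [-0.1, 0.7, -0.0]
width: 44.2
finger_force: 0.0
```

{"fn": "step_arm", "kwargs": {"series": [[-1,[0,0,0],[0,0,0]],[-1,[0,0,0],[0,0,0]],[-1,[0,0,0.02],[0,0,0]],[-1,[0,0,0.1],[0,0,0]],[-1,[0,0,0.2],[0,0,0]],[-1,[0,0,0.25],[0,0,0]]]}}

```text
t: 20.8
position: [645.0, -200.6, 140.3]
tool_rot: [-0.306, 3.122, -0.004]
ft_force: [0.3, -0.3, -0.6]
width: 24.8
finger_force: 59.5
```

{"fn": "step_arm", "kwargs": {"series": [[-1,[-0.05,0.085,0],[0,0,-0.03]],[-1,[-0.1,0.17,0],[0,0,-0.06]],[-1,[-0.15,0.255,0],[0,0,-0.097]],[-1,[-0.2,0.34,0],[0,0,-0.097]],[-1,[-0.25,0.425,0],[0,0,-0.097]],[-1,[-0.3,0.51,0],[0,0,-0.097]],[-1,[-0.35,0.595,0],[0,0,-0.097]],[-1,[-0.406,0.702,0],[0,0,-0.097]]]}}

```text
t: 21.6
position: [444.5, 142.9, 135.7]
tool_rot: [0.172, 3.136, 0.001]
ft_force: [0.8, 0.6, -1.1]
width: 24.9
finger_force: 59.5
```

{"fn": "step_arm", "kwargs": {"series": [[-1,[0,0,0],[0,0,0]],[-1,[0,0,-0.05],[0,0,0]],[-1,[0,0,-0.13],[0,0,0]],[-1,[0,0,-0.18],[0,0,0]],[-1,[0,0,-0.21],[0,0,0]],[-1,[0,0,-0.21],[0,0,0]],[-1,[0,0,-0.21],[0,0,0]]]}}

```text
t: 22.3
position: [446.3, 141.4, 30.6]
tool_rot: [0.172, 3.136, 0.0]
ft_force: [0.8, -0.1, -0.9]
width: 24.5
finger_force: 59.5
```

{"fn": "step_arm", "kwargs": {"series": [[-1,[-0.009,0.018,0],[0,0,0]],[-1,[-0.009,0.018,0],[0,0,0]],[-1,[-0.009,0.018,-0.006],[0,0,0]],[-1,[-0.009,0.018,-0.01],[0,0,0]],[-1,[-0.009,0.018,-0.01],[0,0,0]]]}}

```text
t: 22.8
position: [441.2, 150.5, 24.6]
tool_rot: [-0.172, -3.137, 0.0]
ft_force: [-0.6, -0.0, -2.3]
width: 24.7
finger_force: 59.6
```

{"fn": "step_arm", "kwargs": {"series": [[-1,[0,0,-0.003],[0,0,0]],[-1,[0,0,-0.003],[0,0,0]],[-0.1,[0,0,-0.003],[0,0,0]],[-0.1,[0,0,-0.003],[0,0,0]],[-0.1,[0,0,-0.003],[0,0,0]],[-0.1,[0,0,0.06],[0,0,0]],[-0.1,[0,0,0.16],[0,0,0]],[-0.1,[0,0,0.26],[0,0,0]]]}}

```text
t: 23.6
position: [440.7, 150.4, 156.1]
tool_rot: [-0.172, -3.135, 0.001]
ft_force: [0.8, -0.1, 0.6]
width: 38.5
finger_force: 0.0
```

{"fn": "step_arm", "kwargs": {"series": [[0.1,[0,-0.1,0],[0,0,0]],[0.1,[0,-0.2,0],[0,0,0]],[0.1,[0,-0.3,0],[0,0,0]],[0.1,[0,-0.4,0],[0,0,0]],[0.1,[0,-0.5,0],[0,0,0]],[0.1,[0,-0.5,0],[0,0,0]]]}}

```text
t: 24.2
position: [441.0, -104.1, 154.9]
tool_rot: [0.181, 3.136, -0.001]
ft_force: [0.1, 1.1, -0.6]
width: 46.7
finger_force: 0.0
```

Run:
```python
from h import *
s=env.sense(); print(np.round(s["position"],1),s["tool_rot"],s["width"])
cs=look()
M["caddy"]=[box(-88,88,-109,99,0,26),box(-22,22,-8,8,0,70),box(-78,-8,58,90,6,38),box(8,78,58,90,6,38)]
v=find(cs,"caddy",(423,208),13); print(len(v),fit(v,"caddy",[423,208,2,-.11]))
v=find(cs,"gate_latch",(441,150),12); print(len(v)); 
if v: print(fit(v,"gate_latch",[441,150,14,-.11]))
a=cs["side"]["image"][:,:,::-1];b=cs["top"]["image"][:,:,::-1]
cv2.imwrite("pics/h7.png",np.hstack([cv2.resize(b[200:300,140:250],(440,400),interpolation=3),cv2.resize(a[170:240,180:270],(360,400),interpolation=3)]))
```

```text
[ 441.  -104.1  154.9] [ 1.80709839e-01  3.13593688e+00 -1.27106978e-03] 46.686507561311494
2 (array([ 4.22029290e+02,  2.16491528e+02, -1.03162449e+00, -1.10597021e-01]), array([0.637, 0.563], dtype=float32))
1
(array([ 4.39178623e+02,  1.53245375e+02, -1.31663858e+01, -9.06535320e-02]), array([0.927], dtype=float32))
```

View pics/h7.png

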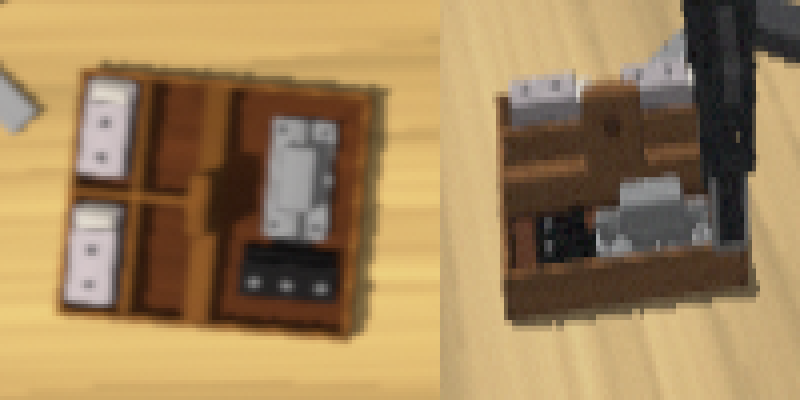

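All is in: catches in the outer pockets, hinge flat in the bay and latch flat on its strap; the caddy has not moved. Now to the grip.

{"fn": "step_arm", "kwargs": {"series": [[0.1,[-0.005,0.1,0],[0,0,0]],[0.1,[-0.01,0.2,0],[0,0,0]],[0.1,[-0.016,0.3,0],[0,0,0]],[0.1,[-0.022,0.4,0],[0,0,0]],[0.1,[-0.028,0.5,0],[0,0,0]],[0.1,[-0.037,0.6,0],[0,0,0]],[0.1,[-0.037,0.616,0],[0,0,0]],[0.1,[-0.037,0.616,0],[0,0,0]]]}}

```text
t: 25.3
position: [422.0, 210.5, 154.6]
tool_rot: [-0.165, -3.137, 0.0]
ft_force: [0.2, -1.2, 0.2]
width: 46.7
finger_force: 0.0
```

{"fn": "step_arm", "kwargs": {"series": [[0.1,[0,0,-0.06],[0,0,0]],[0.1,[0,0,-0.1],[0,0,0]],[0.1,[0,0,-0.1],[0,0,0]],[0.1,[0,0,-0.1],[0,0,0]]]}}

```text
t: 25.7
position: [423.1, 208.0, 105.4]
tool_rot: [-0.173, -3.137, 0.0]
ft_force: [0.3, 0.7, -0.0]
width: 46.9
finger_force: 0.0
```

Run:
```python
from h import *
s=env.sense(); print(np.round(s["position"],1),s["tool_rot"],s["width"],np.round(s["ft_force"],1))
cs=look()
for n,z,q in(("plate",30,[454,-226,32,.185]),("tally",0,[455,-225,2,.185])):
    v=find(cs,n,(454,-226),z); print(n,len(v),fit(v,n,q))
```

```text
[423.1 208.  105.4] [-1.72879611e-01 -3.13683145e+00  1.75049230e-04] 46.938165670614346 [ 0.3  0.7 -0. ]
plate 2 (array([ 4.54989649e+02, -2.26017270e+02,  3.48632621e+01,  1.90449704e-01]), array([0.954, 0.924], dtype=float32))
tally 2 (array([ 4.54031489e+02, -2.25902686e+02,  4.14127840e+00,  1.88965832e-01]), array([0.96 , 0.931], dtype=float32))
```

{"fn": "step_arm", "kwargs": {"series": [[0.1,[0,0,-0.06],[0,0,0]],[0.1,[0,0,-0.11],[0,0,0]],[0.1,[0,0,-0.134],[0,0,0]],[0.1,[0,0,-0.134],[0,0,0]],[-1,[0,0,-0.134],[0,0,0]],[-1,[0,0,-0.134],[0,0,0]],[-1,[0,0,-0.134],[0,0,0]],[-1,[0,0,-0.134],[0,0,0]]]}}

```text
t: 26.8
position: [423.9, 209.3, 39.5]
tool_rot: [0.172, 3.134, 0.003]
ft_force: [0.0, 3.6, 5.8]
width: 15.1
finger_force: 59.7
```

{"fn": "step_arm", "kwargs": {"series": [[-1,[0,0,0.01],[0,0,0]],[-1,[0,0,0.02],[0,0,0]],[-1,[0,0,0.04],[0,0,0]],[-1,[0,0,0.06],[0,0,0]],[-1,[0,0,0.08],[0,0,0]],[-1,[0,0,0.1],[0,0,0]],[-1,[0,0,0.12],[0,0,0]],[-1,[0,0,0.12],[0,0,0]]]}}

```text
t: 27.6
position: [423.4, 208.8, 99.3]
tool_rot: [0.172, 3.135, 0.002]
ft_force: [0.5, 0.7, -5.7]
width: 15.0
finger_force: 58.7
```

Run:
```python
from h import *
s=env.sense(); print(np.round(s["position"],1),s["tool_rot"],s["width"],np.round(s["ft_force"],1),np.round(s["moment"],2))
cs=look()
a=cs["side"]["image"][:,:,::-1];b=cs["top"]["image"][:,:,::-1]
cv2.imwrite("pics/h8.png",np.hstack([cv2.resize(b[190:300,120:250],(440,372),interpolation=3),cv2.resize(a[130:240,180:280],(340,372),interpolation=3)]))
```

```text
[423.4 208.8  99.3] [1.71652936e-01 3.13473747e+00 1.55631326e-03] 14.968624894165472 [ 0.5  0.7 -5.7] [ 0.08 -0.04  0.01]
```

View pics/h8.png

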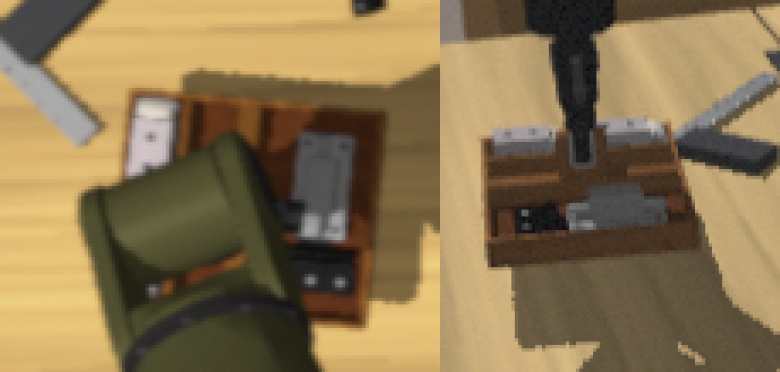

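{"fn": "step_arm", "kwargs": {"series": [[-1,[0,-0.015,0],[0,0,0.004]],[-1,[0,-0.045,0],[0,0,0.01]],[-1,[0.005,-0.09,0],[0,0,0.016]],[-1,[0.01,-0.14,0],[0,0,0.022]],[-1,[0.014,-0.19,0],[0,0,0.028]],[-1,[0.018,-0.24,0],[0,0,0.034]],[-1,[0.022,-0.29,0],[0,0,0.04]],[-1,[0.026,-0.34,0],[0,0,0.046]]]}}

```text
t: 28.5
position: [435.4, 37.1, 97.3]
tool_rot: [0.057, -3.14, 0.0]
ft_force: [0.5, -0.4, -6.0]
width: 15.0
finger_force: 58.8
```

{"fn": "step_arm", "kwargs": {"series": [[-1,[0.004,-0.05,0],[0,0,0.006]],[-1,[0.008,-0.1,0],[0,0,0.012]],[-1,[0.012,-0.15,0],[0,0,0.018]],[-1,[0.016,-0.2,0],[0,0,0.024]],[-1,[0.02,-0.25,0],[0,0,0.03]],[-1,[0.024,-0.3,0],[0,0,0.036]],[-1,[0.028,-0.34,0],[0,0,0.042]],[-1,[0.03,-0.37,0],[0,0,0.049]]]}}

```text
t: 29.3
position: [450.3, -147.9, 97.2]
tool_rot: [0.297, -3.127, -0.001]
ft_force: [0.5, 0.2, -5.8]
width: 15.1
finger_force: 58.9
```

{"fn": "step_arm", "kwargs": {"series": [[-1,[0.002,-0.04,0],[0,0,0]],[-1,[0.004,-0.08,0],[0,0,0]],[-1,[0.006,-0.115,0],[0,0,0]],[-1,[0.007,-0.14,0],[0,0,0]],[-1,[0.007,-0.157,0],[0,0,0]],[-1,[0.007,-0.157,0],[0,0,0]],[-1,[0.007,-0.157,-0.02],[0,0,0]],[-1,[0.007,-0.157,-0.03],[0,0,0]]]}}

```text
t: 30.1
position: [453.9, -224.1, 81.6]
tool_rot: [0.297, -3.126, -0.001]
ft_force: [-0.2, -0.5, -6.5]
width: 15.3
finger_force: 59.0
```

Run:
```python
from h import *
s=env.sense(); print(np.round(s["position"],1),s["tool_rot"],s["width"],np.round(s["ft_force"],1),np.round(s["moment"],2))
cs=look()
a=cs["side"]["image"][:,:,::-1];b=cs["top"]["image"][:,:,::-1]
cv2.imwrite("pics/h9.png",np.hstack([cv2.resize(b[180:300,290:410],(400,400),interpolation=3),cv2.resize(a[200:340,200:340],(400,400),interpolation=3)]))
```

```text
[ 453.9 -224.1   81.6] [ 2.97438534e-01 -3.12645454e+00 -1.29404650e-03] 15.273626514501814 [-0.2 -0.5 -6.5] [0.07 0.06 0.01]
```

View pics/h9.png

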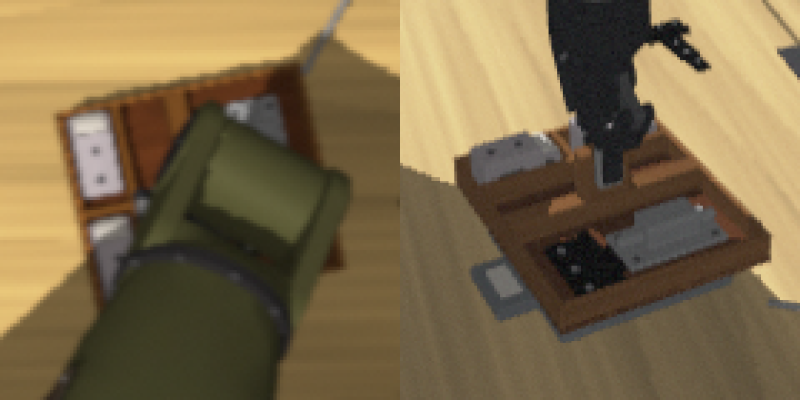

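{"fn": "step_arm", "kwargs": {"series": [[-1,[0.001,-0.004,-0.01],[0,0,0]],[-1,[0.001,-0.004,-0.018],[0,0,0]],[-1,[0.001,-0.004,-0.026],[0,0,0]],[-1,[0.001,-0.004,-0.034],[0,0,0]],[-1,[0.001,-0.004,-0.034],[0,0,0]],[-1,[0.001,-0.004,-0.034],[0,0,0]]]}}

```text
t: 30.8
position: [454.8, -226.9, 66.2]
tool_rot: [-0.296, 3.128, -0.0]
ft_force: [-5.8, 2.0, 4.8]
width: 15.3
finger_force: 60.6
```

{"fn": "step_arm", "kwargs": {"series": [[-1,[0,0,-0.006],[0,0,0]],[-1,[0,0,-0.012],[0,0,0]],[-1,[0,0,-0.018],[0,0,0]],[-1,[0,0,-0.02],[0,0,0]],[-1,[0,0,-0.02],[0,0,0]],[-1,[0,0,-0.02],[0,0,0]]]}}

```text
t: 31.4
position: [455.0, -227.0, 57.5]
tool_rot: [-0.296, 3.127, -0.001]
ft_force: [-12.1, 6.1, 21.9]
width: 15.4
finger_force: 63.1
```

{"fn": "step_arm", "kwargs": {"series": [[-1,[0,0,-0.002],[0,0,0]],[-1,[0,0,-0.002],[0,0,0]],[-1,[0,0,-0.002],[0,0,0]],[-1,[0,0,-0.002],[0,0,0]],[-1,[0,0,-0.002],[0,0,0]],[-1,[0,0,-0.002],[0,0,0]],[-1,[0,0,-0.002],[0,0,0]],[-1,[0,0,-0.002],[0,0,0]]]}}

```text
t: 32.2
position: [455.1, -227.0, 57.4]
tool_rot: [-0.297, 3.127, -0.001]
ft_force: [-17.9, 9.1, 37.0]
width: 15.4
finger_force: 65.2
```

Run:
```python
from h import *
s=env.sense(); print(np.round(s["position"],1),s["tool_rot"],np.round(s["ft_force"],1),np.round(s["moment"],2))
cs=look()
v=find(cs,"tally",(454.5,-226),10); print(len(v))
a=cs["side"]["image"][:,:,::-1]
cv2.imwrite("pics/h10.png",cv2.resize(a[210:340,200:340],None,fx=4,fy=4,interpolation=3))
```

```text
[ 455.1 -227.    57.4] [-2.96525087e-01  3.12660727e+00 -1.15820615e-03] [-17.9   9.1  37. ] [1.72 2.77 0.03]
0
```

View pics/h10.png

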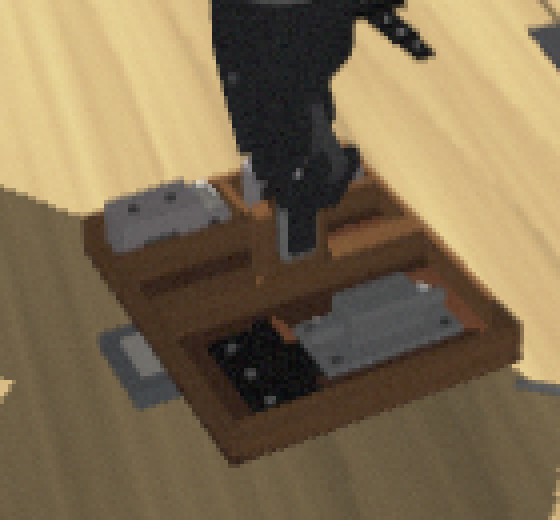

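{"fn": "step_arm", "kwargs": {"series": [[-1,[0,0,0.004],[0,0,0]],[-1,[0,0,0.01],[0,0,0]],[-1,[0,0,0.016],[0,0,0]],[-1,[0,0,0.022],[0,0,0]],[-1,[0,0,0.027],[0,0,0]],[-1,[0,0,0.027],[0,0,0]],[-1,[0,0,0.027],[0,0,0]]]}}

```text
t: 33.1
position: [455.0, -227.0, 68.5]
tool_rot: [-0.296, 3.127, -0.001]
ft_force: [-1.9, 1.4, 4.5]
width: 15.2
finger_force: 60.3
```

{"fn": "step_arm", "kwargs": {"series": [[-1,[0,0,0.003],[0,0,0]],[-1,[0,0,0.003],[0,0,0]],[-1,[0,0,0.003],[0,0,0]]]}}

```text
t: 33.4
position: [454.8, -227.0, 69.6]
tool_rot: [0.296, -3.128, 0.0]
ft_force: [-1.6, -0.2, -1.8]
width: 14.9
finger_force: 59.8
```

{"fn": "step_arm", "kwargs": {"series": [[-0.3,[0,0,0],[0,0,0]],[0.1,[0,0,0],[0,0,0]],[0.1,[0,0,0],[0,0,0]],[0.1,[0,0,0.02],[0,0,0]],[0.1,[0,0,0.08],[0,0,0]],[0.1,[0,0,0.16],[0,0,0]],[0.1,[0,0,0.26],[0,0,0]],[0.1,[0,0,0.3],[0,0,0]]]}}

```text
t: 34.2
position: [455.7, -227.4, 225.2]
tool_rot: [-0.296, 3.122, -0.006]
ft_force: [0.6, 0.5, -0.5]
width: 46.8
finger_force: 0.0
```

{"fn": "step_arm", "kwargs": {"series": [[0.1,[0,0.1,0],[0,0,0]],[0.1,[0,0.2,0],[0,0,0]],[0.1,[0,0.3,0],[0,0,0]],[0.1,[0,0.4,0],[0,0,0]],[0.1,[0,0.5,0],[0,0,0]],[0.1,[0,0.5,0],[0,0,0]]]}}

```text
t: 34.8
position: [454.4, 27.7, 220.7]
tool_rot: [-0.305, 3.126, 0.001]
ft_force: [-0.3, -0.8, 0.3]
width: 47.1
finger_force: 0.0
```

Run:
```python
from h import *
cs=look()
M["caddy"]=M["caddy"]+[box(-78,-8,58,90,6,38),box(8,78,58,90,6,38),box(-20,64,-78,-34,12,39)]
v=find(cs,"caddy",(454.6,-226),40); print(len(v))
for w in v: 
    u=w[1].astype(np.uint8); u=cv2.morphologyEx(u,cv2.MORPH_CLOSE,np.ones((25,25),np.uint8)); print(fit([(w[0],u>0)],"caddy",[454.6,-226,32,.189],free=3))
a=cs["side"]["image"][:,:,::-1];b=cs["top"]["image"][:,:,::-1]
cv2.imwrite("pics/h11.png",np.hstack([cv2.resize(b[180:300,290:410],(400,400),interpolation=3),cv2.resize(a[210:340,200:330],(400,400),interpolation=3)]))
```

```text
2
(array([ 4.53534291e+02, -2.26784618e+02,  3.20000000e+01,  1.89975764e-01]), array([0.978], dtype=float32))
(array([ 4.54982251e+02, -2.28747217e+02,  3.20000000e+01,  1.94181150e-01]), array([0.881], dtype=float32))
```

View pics/h11.png

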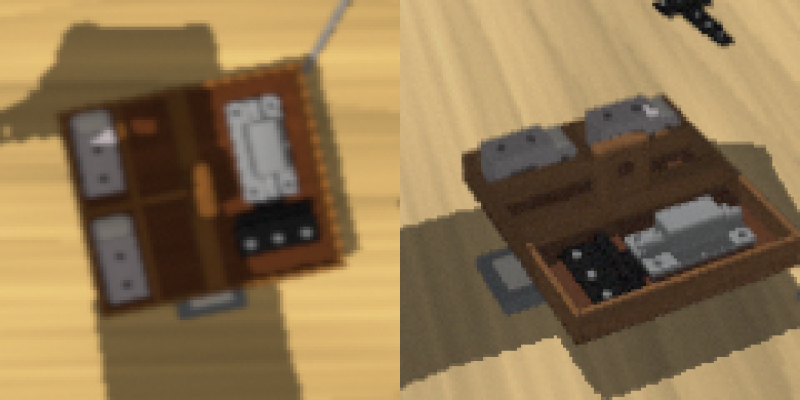

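The caddy stands level and centred to within about 2 mm, with the whole kit in it: catches at (100,155) and (122,255), latch at (258,150), hinge leaf at (278,230). The arm is clear, so I am handing in.

```bash
python3 -c "
from cell import env
print(env.hand_in())"
```

```text
the job is handed in; nothing more can be done
None
```

I handed in the job: both catches, the hinge and the latch are in the caddy, which I pressed to the plate's hard stop, held there and left level and centred to within about 2 mm; the hand-in gave no verdict.

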